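Tip the drained tube rack onto its feet and push it home in the draining tray

TASK

The washed blue tube rack has been left standing on its long edge in the steel draining tray. Without picking it up, push it over with the fingertips so that it comes down on its feet in the tray with its holes facing up, then push it along the tray floor until its leading long side stands flush against the tray's rim along the whole length, leaving the strip behind it free for the next rack. Leave the measuring cup, the caps and the other things around where they are.

Things in the scene. Friction and masses are not known exactly. Their poses are not given: they have to be found in the camera images.
- tray: Shallow stainless draining tray with a low rolled rim, fixed to the bench. Inside 290 mm (its x) by 400 mm (its y), rim faces at x = +-145, y = +-200 mm. Origin: centre of the underside, on the bench, z up. Floor top at 6 mm, rim top at 26 mm, rim 10 mm wide outside its inner faces. Its +x, roughly to the robot's left, is the way in which the rack is to be tipped and pushed.
- far_rim (a point): Middle of the inner face of the tray's rim at tray x = +145 mm, at floor level: the rim that the rack must end against. Axes as the tray's.
- rack: Blue plastic tube rack, loose, 0.2 to 0.42 kg: 166 mm wide (own x, -83 to 83), 252 mm long (own y, -137 to 115), 64 mm high (own z, 0 at the feet, holed deck at 59). Origin: centre of the underside. It starts standing on its x = -83 side, 166 mm tall, own x up, hole side facing tray -x, feet facing tray +x, 10 to 30 mm from the rim behind it, its y along tray y within 3 degrees.
- rack_edge (a point): On the hole side, middle of the long edge that is uppermost at the start (own x 83, y -11, z 59 mm). Pushed here or up to 25 mm lower towards tray +x, the rack pivots about its lower leading edge (friction holds it), passes its balance at about 21 degrees (60 mm of travel of this edge) and drops by itself onto its feet, 25 to 55 mm short of the rim ahead.
- rack_mid (a point): Centre of the rack's bulk (own x 0, y -11, z 32 mm), axes as the rack's. The long sides have a bottom plate (0 to 2 mm above the feet), a middle rail (28 to 31) and the deck (56 to 59), open between, all flush in the planes own x = -83 and +83; a finger pushes on the rail and deck of the trailing side.
- foot_a (a point): Corner of the rack's underside at own x = +83, y = -137 mm: one end of the side that leads when the rack is on its feet. Axes as the rack's.
- foot_b (a point): Corner of the rack's underside at own x = +83, y = +115 mm: the other end of that side. Axes as the rack's.
- cup: Clear measuring cup, 64 mm across, 66 mm high, loose, mouth down in the tray beyond one end of the rack (tray y about -153 mm). Origin: centre underneath. To be left alone.
- cap_a: Blue screw cap, 22 mm across, 14 mm high, loose in the tray near its -y end. Origin: centre underneath. To be left alone.
- cap_b: A second such cap beside it. To be left alone.
- pad: Scrub pad 45 x 70 x 22 mm, loose on the bench beside the tray, on the side of tray -x, 20 mm or more from the rim. Origin: centre underneath. To be left alone.
- blue_rack: Small blue rack of micro tubes, 66 x 105 x 33 mm, loose on the bench to the right. Origin: centre underneath. To be left alone.
- dish_b: Upper of two stacked petri dishes, 62 mm across, 16 mm high each, loose on the bench to the right. To be left alone.
- marker: Marker pen 138 mm long, 13 mm thick, loose, lying on the bench to the right. To be left alone.

How it is judged:
By the outcome, as a careful person would: the job done as asked, in the order asked, and still so for the second after the job is handed in, with the robot touching nothing.
It also fails if it takes over 35 s, if anything falls off the work surface, if the arm or the gripper's body presses on something with over 40 N, if the wrist force passes 120 N, or if a joint passes its speed limit or range.

ROBOT

A 6-joint arm with a two-finger parallel gripper is mounted at the origin on a cart in front of the work surface, level with it; the furniture and walls round the work are solid. World frame = base frame: x ahead of the robot, y to its left, z up, the work surface at z = 0. Lengths are in m, angles in degrees, forces in N, time in s.
With the tool pointing down it reaches from about 0.375 to 0.9 m from the base axis. Payload 3.1 kg.
Tool frame: the origin (TCP) lies midway between the tips of the shut fingers; the grasp point (between the pads) lies 19 mm behind it; z points along the fingers, y is the line along which they close (so a half turn about z gives the same grasp; the last joint's range is limited). The gripper opens to 87 mm and grips with 3 to 60 N. Pads are 19 mm wide; open, the fingers measure 117 mm over their backs; the gripper's body (75 mm by 190 mm) begins 51 mm behind the grasp point.
Start: joints at [-82.993, 30.224, 82.088, -0, 67.689, -10.227], TCP at [0.185, -0.597, 0.223] pointing down, gripper open.
Joint ranges: [-176.69, 176.69], [-43.24, 126.21], [12.49, 139.97], [-82, 262], [0, 151.66], [-163.58, 163.58]. Speed limits (degrees/s): [159.86, 159.86, 180, 180, 180, 180].

INTERFACE

Orientations are given as a 3x3 rotation matrix whose columns are the frame's x, y, z axes.
In Python, from rig import bot gives the robot as it stands.
- The arm moves only by the shell command python3 steer.py 'ROWS'. ROWS is a JSON list that holds a single list of rows (three levels of brackets), with 1 to 20 rows, each of 7 numbers: dx, dy, dz in m, then a rotation vector rx, ry, rz in degrees, then the opening from 0.0 (shut) to 1.0 (fully open); each row is the pose to reach, as a shift and turn from the pose commanded when the command began, along the tool's axes at that moment; what a row does not reach only later rows make up. A row lasts 1/10 s, in which the tool goes at most 0.05 m and 8.59 degrees, less where a joint would pass 70% of its speed; a pose out of reach is approached as far as the arm can. The fingers move at their own pace and stop on an object; the grip force is fixed at half the most. Time passes only in rows, so rows that do not move let the fingers close. It prints the time, the measured TCP pose, the force, the opening and the grip force at its end. Input that does not fit is refused with a message, and nothing moves.
- bot.read_state(): the state, without advancing time (a new reading comes with each control period).
- bot.capture(name): name is "scene" or "top" or "wrist"; returns a dict with "color" (420x560x3 uint8, red, green, blue), "K" (3x3 intrinsics, pixels), "view" (4x4, takes a point from world to camera coordinates); the wrist camera has in their place "mount" (4x4, takes a point from camera to tool coordinates, whose origin is the TCP and whose axes are the flange's). Camera axes: x right, y up, looking along -z (the intrinsics and any distortion apply to the point x, -y, -z); pixel columns grow to the right and rows downward; lengths in m; the calibration is good to about 2 mm. A picture is of the moment at which its call begins: read the wrist's pose just before it. There is no depth.
- bot.hand_in(): hands the job in; it is judged then, once.
The state is a dict: "time_s": time; "joint_positions": joint angles; "qvel": joint speeds; "tau": joint torques, N m; "position": TCP position; "tcp_rot": TCP orientation; "force": force on the tool from outside, world axes, zero at the start; "moment": the same for the moment, N m; "opening": opening from 0.0 (shut) to 1.0 (fully open); "grasp_force": force on a finger pad.
Only numpy, scipy, OpenCV 4.12 (cv2) and the standard library are available. Lean on these libraries where they do the work, as an engineer would, in place of code of your own. Each camera call takes 0.05 s, during which the arm holds its last target. There are 200 camera calls.

## Working session

There is one attempt and no reset: what is moved stays moved. The work goes in short steps, Python scripts to look and compute and a shell command to move; the robot and the scene stay as the last step left them, time stands still between calls to the robot, and variables do not carry over. Pictures are saved under pics/ and viewed, at most 10 in all, crops included, and the job is handed in when it is done.

```bash
ls; mkdir -p pics
python3 - <<'E'
from rig import bot
import cv2,numpy as np,pickle
s=bot.read_state(); print(s["position"],s["tcp_rot"],s["time_s"])
d={}
for n in("scene","top"):
    c=bot.capture(n); d[n]=c; cv2.imwrite(f"pics/{n}0.png",c["color"][:,:,::-1]); print(n,np.round(c["K"],1).tolist(),np.round(c["view"],3).tolist(),[k for k in c])
pickle.dump(d,open("c0.pkl","wb"))
E
```

```text
pics
rig.py
steer.py
[ 0.18511681 -0.59618935  0.22159867] [[ 9.55099092e-01  2.96286465e-01 -2.34290568e-04]
 [ 2.96286280e-01 -9.55096815e-01  2.12479983e-03]
 [ 4.05779254e-04 -2.09881146e-03 -9.99997715e-01]] 0.0
scene [[414.6, 0.0, 285.6], [0.0, 414.6, 202.4], [0.0, 0.0, 1.0]] [[0.981, 0.195, -0.008, -0.555], [-0.079, 0.434, 0.898, -0.048], [0.178, -0.88, 0.441, -1.243], [0.0, 0.0, 0.0, 1.0]] ['color', 'K', 'view']
top [[461.4, 0.0, 286.1], [0.0, 461.4, 207.6], [0.0, 0.0, 1.0]] [[-0.006, -1.0, -0.01, -0.063], [0.991, -0.008, 0.133, -0.574], [-0.133, -0.009, 0.991, -1.327], [0.0, 0.0, 0.0, 1.0]] ['color', 'K', 'view']
```

View pics/top0.png

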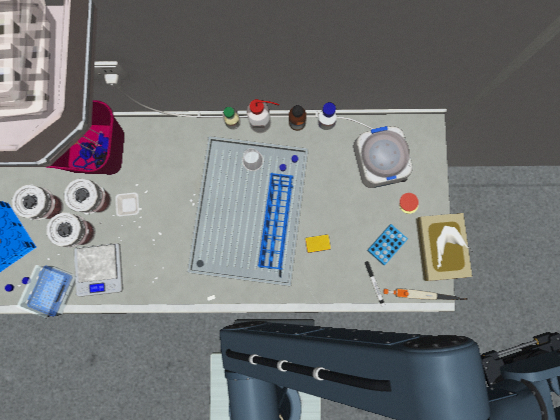

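View pics/scene0.png

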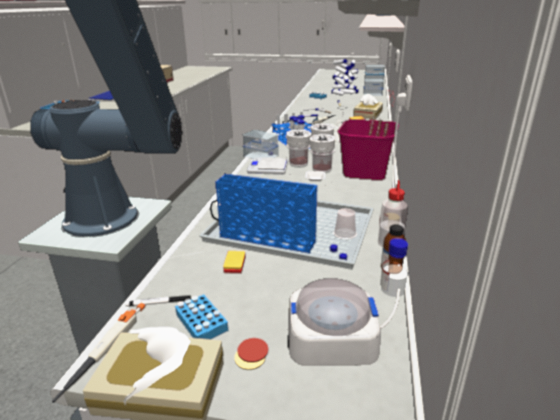

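The top view shows the tray with corners near (209,138), (306,150), (292,284) and (191,270). The standing rack covers columns 260–293 and rows 172–270, with the cup at (252,158), the caps at (295,158) and (283,167), and the pad at (317,243). I'll zoom in to measure.

Run:
```python
import pickle,cv2,numpy as np
d=pickle.load(open("c0.pkl","rb"))
a=d["top"]["color"][130:292,180:340,::-1]; b=d["scene"]["color"][165:275,195:385,::-1]
a=cv2.resize(a,None,fx=3.6,fy=3.6,interpolation=cv2.INTER_CUBIC);cv2.imwrite("pics/a.png",a)
b=cv2.resize(b,None,fx=4,fy=4,interpolation=cv2.INTER_CUBIC);cv2.imwrite("pics/b.png",b)
```

```text
(no output)
```

View pics/a.png

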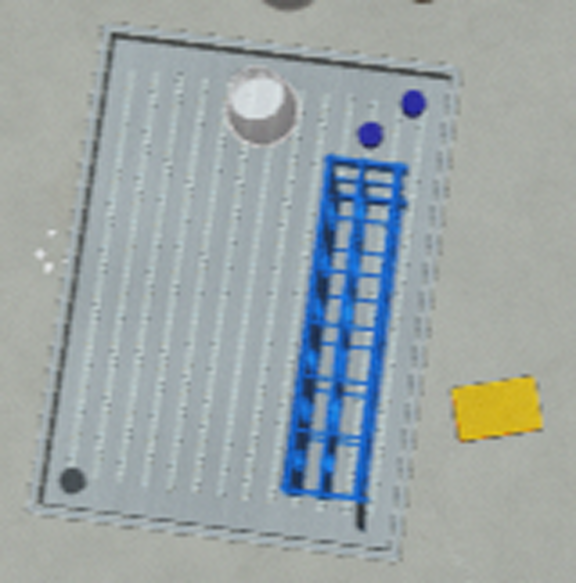

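View pics/b.png

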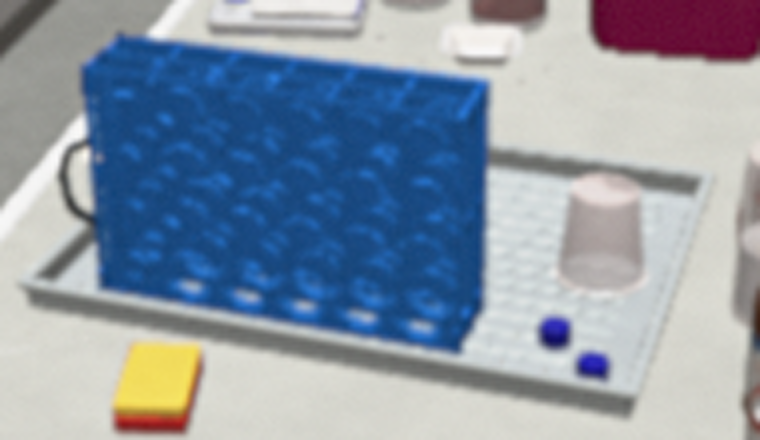

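The crops give these points.
- **Crop a (top view):** outer rim corners at (108,26), (460,66), (397,560) and (30,512). The rack's upper face corners are (328,155), (407,165), (365,500) and (283,492).
- **Crop b (scene view):** the hole-side upper edge runs from (85,65) to (487,82). The cup and caps stand beyond the far end.

```bash
cat > h.py <<'E'
import numpy as np,cv2
from scipy.optimize import least_squares
def proj(c,P):
    P=np.atleast_2d(P); q=(c["view"][:3,:3]@P.T).T+c["view"][:3,3]; q=q*[1,-1,-1]
    u=(c["K"]@q.T).T; return u[:,:2]/u[:,2:]
def plane(c,px,z):
    px=np.atleast_2d(np.asarray(px,float)); out=[]
    for p in px: out.append(np.r_[least_squares(lambda w:(proj(c,[w[0],w[1],z])[0]-p),[.6,0]).x,z])
    return np.array(out)
def tri(cs,pxs): return least_squares(lambda w:np.concatenate([proj(c,w)[0]-p for c,p in zip(cs,pxs)]),[.6,0,.1]).x
def fit(c,px,loc,z,x0=(.6,0,90)):  # planar pose x,y,deg
    def f(w):
        a=np.radians(w[2]);R=np.array([[np.cos(a),-np.sin(a)],[np.sin(a),np.cos(a)]])
        return (proj(c,np.c_[np.array(loc)@R.T+w[:2],np.full(len(loc),z)])-px).ravel()
    r=least_squares(f,x0,x_scale=[.1,.1,10]);return r.x,np.abs(r.fun).max()
E
python3 - <<'E'
from h import *
import pickle
d=pickle.load(open("c0.pkl","rb"));t,s=d["top"],d["scene"]
A=lambda p:np.array(p,float)/3.6+[180,130]-.36
B=lambda p:np.array(p,float)/4+[195,165]-.38
# order: (-y,+x),( -y,-x),(+y,-x),(+y,+x)
print("tray",fit(t,A([[108,26],[460,66],[397,560],[30,512]]),[[.155,-.21],[-.155,-.21],[-.155,.21],[.155,.21]],.026))
rk=A([[328,155],[407,165],[365,500],[283,492]])
print("racktop",fit(t,rk,[[.032,-.126],[-.032,-.126],[-.032,.126],[.032,.126]],.172))
print(plane(t,rk,.172).round(4).tolist())
print("tri far",tri([t,s],[rk[1],B([487,82])]),"near",tri([t,s],[rk[2],B([85,65])]))
cc=plane(t,A([[372,133],[414,102]]),.02);print("caps",cc, "cup top",plane(t,A([258,98]),.072))
print("pad",plane(t,A([[452,388],[537,376],[544,430],[460,441]]),.022))
E
```

```text
tray (array([5.71976321e-01, 4.45979157e-02, 8.22506912e+01]), np.float64(1.8653953845863498))
racktop (array([ 5.22457687e-01, -4.05286268e-02,  8.24950644e+01]), np.float64(0.8327511526260309))
[[0.651, -0.0275, 0.172], [0.6428, -0.0865, 0.172], [0.3949, -0.0539, 0.172], [0.401, 0.0058, 0.172]]
tri far [ 0.64894572 -0.08411516  0.19428453] near [ 0.39642941 -0.0533005   0.17456506]
caps [[ 0.70179103 -0.058186    0.02      ]
 [ 0.72822168 -0.09382101  0.02      ]] cup top [[0.71995446 0.03363372 0.072     ]]
pad [[ 0.4861883  -0.12294711  0.022     ]
 [ 0.49558054 -0.19311836  0.022     ]
 [ 0.45116151 -0.19802547  0.022     ]
 [ 0.44264145 -0.12898712  0.022     ]]
```

```bash
cat >> h.py <<'E'
from scipy.spatial.transform import Rotation as Ro
TC=np.array([.572,.0446]); YAW=82.4
def tw(x,y):
    a=np.radians(YAW);return TC+np.array([[np.cos(a),-np.sin(a)],[np.sin(a),np.cos(a)]])@[x,y]
def delta(bot,x,y,z,yaw=None):
    "shift and turn in tool axes to tray (x,y), height z, tool x along yaw, pointing down"
    s=bot.read_state();R=np.array(s["tcp_rot"]);a=np.radians(YAW if yaw is None else yaw)
    G=np.array([[np.cos(a),np.sin(a),0],[np.sin(a),-np.cos(a),0],[0,0,-1]])
    print("d",(R.T@(np.r_[tw(x,y),z]-s["position"])).round(4),"rot",np.degrees(Ro.from_matrix(R.T@G).as_rotvec()).round(2),"t",s["time_s"],"F",np.round(s["force"],1))
E
python3 -c "
from h import *
from rig import bot
delta(bot,-.185,.037,.223);delta(bot,-.185,.037,.152)"
```

```text
d [ 0.4481 -0.3451 -0.0005] rot [ -0.09  -0.08 -65.16] t 0.1 F [-0.3  0.1 -0.2]
d [ 0.4481 -0.345   0.0705] rot [ -0.09  -0.08 -65.16] t 0.1 F [-0.3  0.1 -0.2]
```

```bash
python3 steer.py '[[[0.448,-0.345,0,0,0,-65.2,1],[0.448,-0.345,0,0,0,-65.2,1],[0.448,-0.345,0,0,0,-65.2,1],[0.448,-0.345,0,0,0,-65.2,1],[0.448,-0.345,0,0,0,-65.2,1],[0.448,-0.345,0,0,0,-65.2,1],[0.448,-0.345,0,0,0,-65.2,1],[0.448,-0.345,0,0,0,-65.2,1],[0.448,-0.345,0,0,0,-65.2,1],[0.448,-0.345,0,0,0,-65.2,1],[0.448,-0.345,0,0,0,-65.2,1],[0.448,-0.345,0,0,0,-65.2,1],[0.448,-0.345,0,0,0,-65.2,1],[0.448,-0.345,0.04,0,0,-65.2,1],[0.448,-0.345,0.068,0,0,-65.2,1],[0.448,-0.345,0.068,0,0,-65.2,1]]]'
python3 - <<'E'
from h import *
from rig import bot
delta(bot,-.185,.037,.152)
c=bot.capture("scene")["color"][60:280,120:400,::-1];t=bot.capture("top")["color"][130:330,180:390,::-1]
f=lambda a,w:cv2.resize(a,(w,440),interpolation=cv2.INTER_CUBIC)
cv2.imwrite("pics/p1.png",np.hstack([f(c,440),f(t,360)]))
E
```

```text
time_s: 1.7
position: [0.5071, -0.1349, 0.1512]
tcp_rot: [[0.133, 0.991, -0.009], [0.991, -0.133, 0.004], [0.002, -0.009, -1.0]]
force: [-1.3, -0.2, 0.9]
opening: 1.001
grasp_force: 0.0
d [ 0.0015  0.0036 -0.0008] rot [-0.52 -0.14 -0.07] t 1.7 F [-1.3 -0.2  0.9]
```

View pics/p1.png

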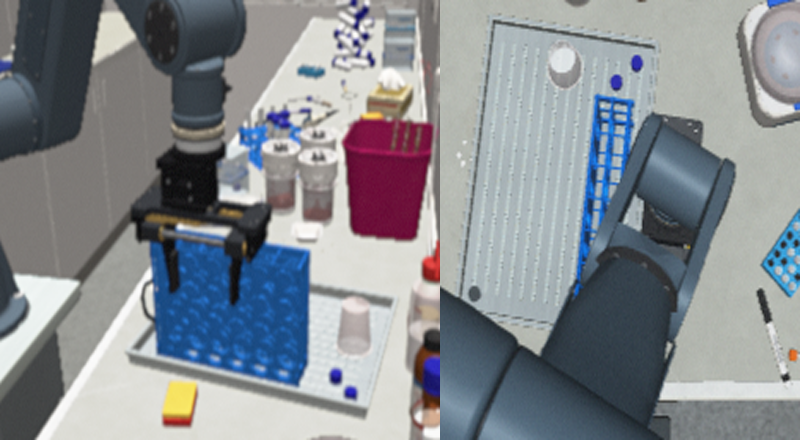

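The scene half shows both open fingers beside the hole side, with their tips below the top edge. The rack is untouched and the gripper body is above it. Next I'll approach and start the tip.

```bash
python3 steer.py '[[[0.02,0,0,0,0,0,1],[0.04,0,0,0,0,0,1],[0.05,0,0,0,0,0,1],[0.06,0,0,0,0,0,1],[0.07,0,0,0,0,0,1],[0.08,0,0,0,0,0,1],[0.085,0,0,0,0,0,1]]]'
python3 - <<'E'
from h import *
from rig import bot
c=bot.capture("scene")["color"][60:280,120:400,::-1]
cv2.imwrite("pics/p2.png",cv2.resize(c,(700,550),interpolation=cv2.INTER_CUBIC))
E
```

```text
time_s: 2.5
position: [0.5222, -0.0497, 0.1547]
tcp_rot: [[0.131, 0.991, 0.0], [0.991, -0.131, -0.0], [0.0, 0.0, -1.0]]
force: [0.2, -0.4, 0.5]
opening: 1.002
grasp_force: 0.3
```

View pics/p2.png

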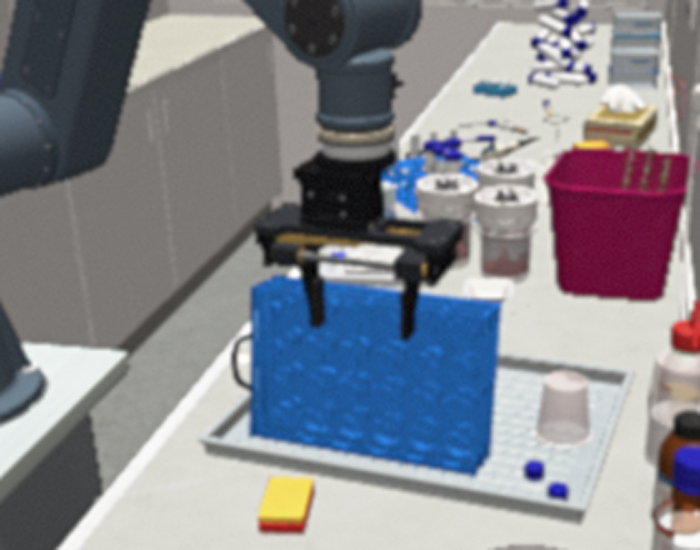

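The rack is now leaning, with its face tilted away from the fingers and no sideways slide. I'll push on past the balance point.

```bash
python3 steer.py '[[[0.008,0,0,0,0,0,1],[0.016,0,0,0,0,0,1],[0.024,0,0,0,0,0,1],[0.032,0,0,0,0,0,1],[0.04,0,0,0,0,0,1],[0.046,0,0,0,0,0,1],[0.046,0,0,0,0,0,1],[0.046,0,0,0,0,0,1],[0.046,0,0,0,0,0,1],[0.046,0,0,0,0,0,1]]]'
python3 - <<'E'
from h import *
from rig import bot
c=bot.capture("scene")["color"][60:280,120:400,::-1];t=bot.capture("top")["color"][130:330,180:390,::-1]
f=lambda a,w:cv2.resize(a,(w,440),interpolation=cv2.INTER_CUBIC)
cv2.imwrite("pics/p3.png",np.hstack([f(c,440),f(t,360)]))
E
```

```text
time_s: 3.55
position: [0.5282, -0.0051, 0.1545]
tcp_rot: [[0.132, 0.991, 0.0], [0.991, -0.132, -0.0], [-0.0, 0.0, -1.0]]
force: [-0.3, -0.1, -0.0]
opening: 0.997
grasp_force: 0.0
```

View pics/p3.png

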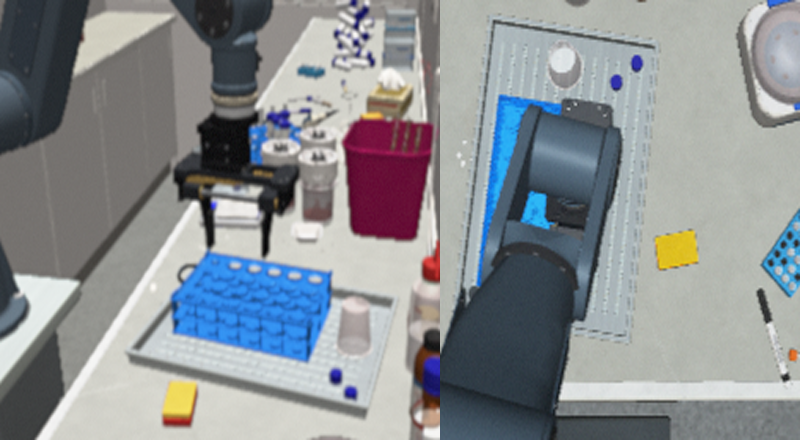

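The rack has come down on its feet with the holes up, and the cup and caps haven't moved. In the top half, its leading edge is at about column 500, short of the rim at about 480. I'll retreat and go down behind it.

```bash
python3 steer.py '[[[-0.04,0,0,0,0,0,1],[-0.05,0,0.02,0,0,0,1],[-0.05,0,0.065,0,0,0,1],[-0.05,0,0.105,0,0,0,1],[-0.05,0,0.126,0,0,0,1],[-0.05,0,0.126,0,0,0,1]]]'
python3 - <<'E'
from h import *
from rig import bot
delta(bot,-.105,.037,.028)
t=bot.capture("top")["color"][130:290,180:320,::-1];w=bot.capture("wrist")["color"][:,:,::-1]
cv2.imwrite("pics/p4.png",np.hstack([cv2.resize(t,(480,548),interpolation=cv2.INTER_CUBIC),cv2.resize(w,(320,548))]))
E
```

```text
time_s: 4.25
position: [0.5193, -0.054, 0.0258]
tcp_rot: [[0.132, 0.991, -0.006], [0.991, -0.132, 0.002], [0.001, -0.007, -1.0]]
force: [-0.9, -0.8, -0.1]
opening: 0.994
grasp_force: 0.0
d [-0.0003  0.0022 -0.0022] rot [-0.37 -0.07 -0.  ] t 4.25 F [-0.9 -0.8 -0.1]
```

View pics/p4.png

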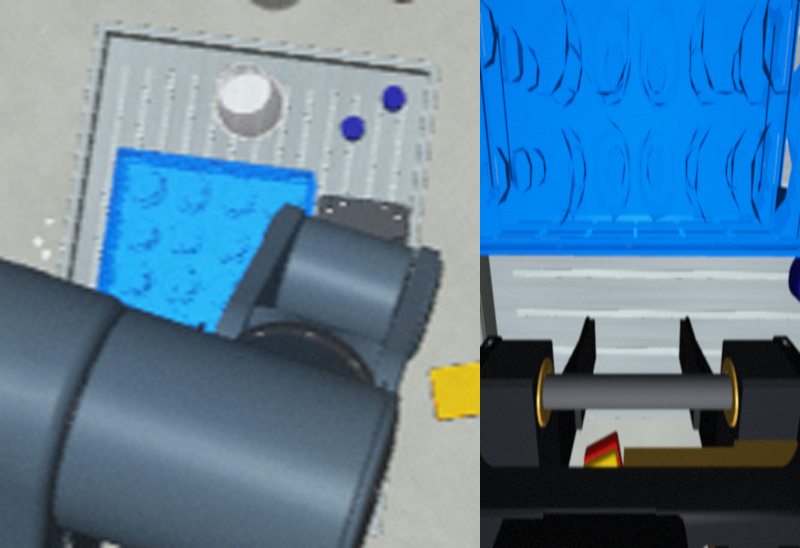

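The fingers are low behind the rack, and its trailing side is parallel to the line between them. The top half shows the leading edge at (118,148), about 30 mm short of the rim. I'll push slowly.

```bash
python3 steer.py '[[[0.015,0,0,0,0,0,1],[0.025,0,0,0,0,0,1],[0.03,0,0,0,0,0,1],[0.034,0,0,0,0,0,1],[0.038,0,0,0,0,0,1],[0.042,0,0,0,0,0,1],[0.046,0,0,0,0,0,1],[0.05,0,0,0,0,0,1],[0.054,0,0,0,0,0,1],[0.058,0,0,0,0,0,1],[0.062,0,0,0,0,0,1],[0.066,0,0,0,0,0,1],[0.066,0,0,0,0,0,1]]]'
python3 - <<'E'
from h import *
from rig import bot
delta(bot,-.0305,.037,.028)
t=bot.capture("top")["color"][130:290,180:320,::-1];w=bot.capture("wrist")["color"][:,:,::-1]
cv2.imwrite("pics/p5.png",np.hstack([cv2.resize(t,(480,548),interpolation=cv2.INTER_CUBIC),cv2.resize(w,(320,548))]))
E
```

```text
time_s: 5.65
position: [0.5307, 0.0113, 0.0287]
tcp_rot: [[0.132, 0.991, 0.001], [0.991, -0.132, 0.0], [0.0, 0.001, -1.0]]
force: [-0.0, -1.5, 0.9]
opening: 0.998
grasp_force: 0.9
d [ 0.0079 -0.0005  0.0007] rot [ 0.06 -0.01  0.02] t 5.65 F [-0.  -1.5  0.9]
```

View pics/p5.png

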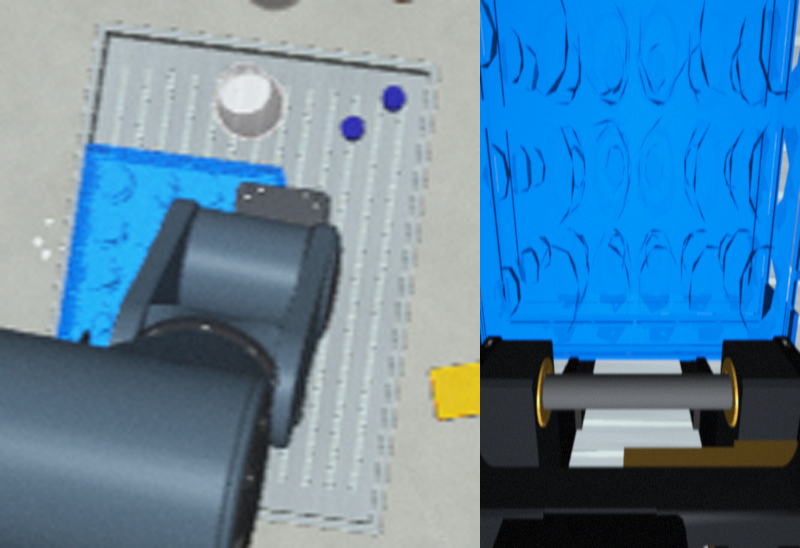

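The rack's leading edge is nearly at the rim, with only light sliding force (1.5 N). I'll creep on until it makes contact.

```bash
python3 steer.py '[[[0.002,0,0,0,0,0,1],[0.004,0,0,0,0,0,1],[0.004,0,0,0,0,0,1]]]' | grep -E "pos|force"; python3 steer.py '[[[0.001,0,0,0,0,0,1],[0.002,0,0,0,0,0,1],[0.002,0,0,0,0,0,1]]]'| grep -E "pos|force"
```

```text
position: [0.5306, 0.0154, 0.0284]
force: [0.1, -1.5, 0.8]
grasp_force: 0.7
position: [0.5307, 0.0173, 0.0284]
force: [0.8, -1.3, 1.3]
grasp_force: 0.6
```

```bash
for i in 1; do python3 steer.py '[[[0.001,0,0,0,0,0,1],[0.002,0,0,0,0,0,1],[0.002,0,0,0,0,0,1]]]' | grep -E "pos|force"; done; python3 steer.py '[[[0.001,0,0,0,0,0,1],[0.002,0,0,0,0,0,1],[0.002,0,0,0,0,0,1]]]'| grep -E "pos|force|time"
```

```text
position: [0.531, 0.0193, 0.0284]
force: [-0.3, -2.0, -0.3]
grasp_force: 0.4
time_s: 6.95
position: [0.5308, 0.0206, 0.0285]
force: [-0.6, -4.6, 0.1]
grasp_force: 2.3
```

Force is rising, so I'll keep creeping.

```bash
python3 steer.py '[[[0.001,0,0,0,0,0,1],[0.002,0,0,0,0,0,1],[0.002,0,0,0,0,0,1]]]' | grep -E "pos|force";  python3 steer.py '[[[0.001,0,0,0,0,0,1],[0.002,0,0,0,0,0,1],[0.002,0,0,0,0,0,1]]]'| grep -E "pos|force|time|rot"; python3 -c "
from rig import bot
print(bot.read_state()['moment'])"
```

```text
position: [0.5306, 0.021, 0.0286]
force: [-3.2, -11.8, 1.9]
grasp_force: 6.0
time_s: 7.55
position: [0.5307, 0.0211, 0.0289]
tcp_rot: [[0.132, 0.991, -0.003], [0.991, -0.132, -0.004], [-0.005, -0.003, -1.0]]
force: [-5.7, -19.2, 4.8]
grasp_force: 9.9
[-3.03541094  0.67748903 -0.65309895]
```

The rack is firmly against the rim at 19 N. The two fingers are well inside its ends, so a single corner contact couldn't have held that force. I'll back off, lift clear and inspect.

```bash
python3 steer.py '[[[-0.004,0,0,0,0,0,1],[-0.015,0,0,0,0,0,1],[-0.04,0,0,0,0,0,1],[-0.05,0,-0.04,0,0,0,1],[-0.05,0,-0.09,0,0,0,1],[-0.09,0,-0.13,0,0,0,1],[-0.14,0,-0.15,0,0,0,1],[-0.19,0,-0.17,0,0,0,1],[-0.24,0,-0.17,0,0,0,1],[-0.29,0,-0.17,0,0,0,1],[-0.34,0,-0.17,0,0,0,1],[-0.38,0,-0.17,0,0,0,1],[-0.38,0,-0.17,0,0,0,1],[-0.38,0,-0.17,0,0,0,1]]]' | grep -E "pos|time|force"
python3 - <<'E'
from h import *
from rig import bot
import pickle
t=bot.capture("top");s=bot.capture("scene");pickle.dump((t,s),open("c1.pkl","wb"))
a=cv2.resize(t["color"][130:292,180:320,::-1],(504,583),interpolation=cv2.INTER_CUBIC)
b=cv2.resize(s["color"][165:275,195:385,::-1],(296,171),interpolation=cv2.INTER_CUBIC)
p=np.zeros((583,800,3),np.uint8);p[:,:504]=a;p[:171,504:]=b
cv2.imwrite("pics/p6.png",p)
E
```

```text
time_s: 8.95
position: [0.4815, -0.3529, 0.1981]
force: [-0.6, 0.0, -0.2]
grasp_force: 0.0
```

View pics/p6.png

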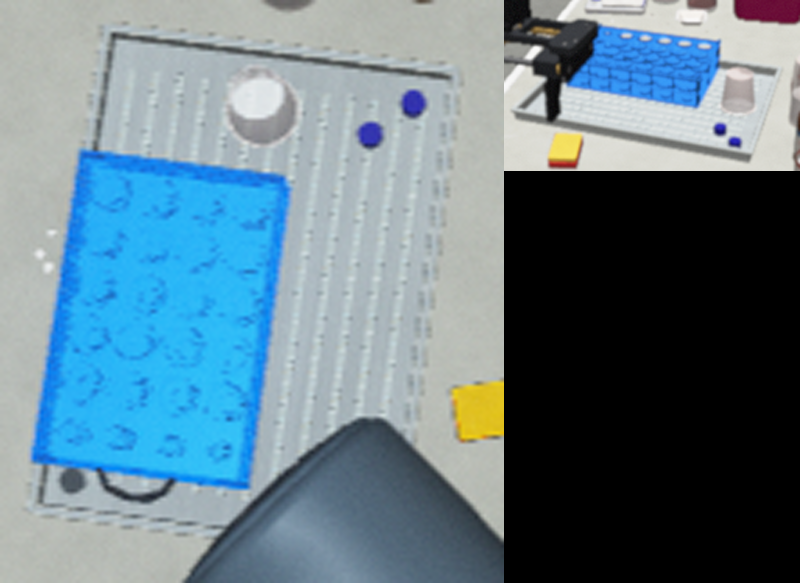

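The rack is on its feet, holes up, with its leading side along the rim. In the crop its upper corners are (80,150), (288,178), (248,488) and (34,462). The cup, caps and pad are where they were. I'll check how parallel it sits.

Run:
```python
from h import *
import pickle
t,s=pickle.load(open("c1.pkl","rb"))
A=lambda p:np.array(p,float)/3.6+[180,130]-.36
r,e=fit(t,A([[80,150],[288,178],[248,488],[34,462]]),[[.083,-.126],[-.083,-.126],[-.083,.126],[.083,.126]],.067)
print(r,e); a=np.radians(82.4);print("lead side tray x",(r[:2]-TC)@[np.cos(a),np.sin(a)]+.083)
# tray yaw from the leading (left) and trailing outer rim lines
for L in ([[108,26],[30,512]],[[460,66],[397,560]]):
    w=plane(t,A(L),.026);d=w[0]-w[1];print("rim yaw",np.degrees(np.arctan2(d[1],d[0]))+90)
w=plane(t,A([[80,150],[34,462]]),.067);d=w[0]-w[1];print("rack lead yaw",np.degrees(np.arctan2(d[1],d[0]))+90)
```

```text
[ 0.54130351  0.11007301 82.63389787] 1.0647801644060166
lead side tray x 0.14383806218854814
rim yaw 81.99040525834198
rim yaw 82.2011526416433
rack lead yaw 82.75041596659199
```

Run:
```python
from h import *
import pickle
t0=pickle.load(open("c0.pkl","rb"))["top"];t,s=pickle.load(open("c1.pkl","rb"))
def yaw(c,rows,cols,z):
    p=np.polyfit(rows,cols,1)
    for _ in range(3):
        r=cols-np.polyval(p,rows);k=abs(r)<max(.6,2*np.median(abs(r)));p=np.polyfit(rows[k],cols[k],1)
    L=[[np.polyval(p,v),v] for v in (rows[0],rows[-1])]
    w=plane(c,L,z);d=w[0]-w[1];a=np.radians(82.4)
    print(np.degrees(np.arctan2(d[1],d[0]))+90,k.sum(),len(k),"rms",np.std(cols[k]-np.polyval(p,rows[k])),"tray x",((w[:,:2]-TC)@[np.cos(a),np.sin(a)]).round(4))
g=t0["color"].astype(float).mean(2)
rows=np.arange(145,265);cols=[]
for v in rows:   # dark line of rim inner face
    c0=180+(112-(v-140)*3.6*70/464)/3.6; u=np.arange(int(c0)-4,int(c0)+6);q=g[v,u];wt=np.clip(np.median(q)-q-10,0,None);cols.append((u*wt).sum()/max(wt.sum(),1e-9))
cols=np.array(cols);yaw(t0,rows[cols>0],cols[cols>0],.02)
b=t["color"].astype(float);sat=b[:,:,2]-b[:,:,0]
def edge(rows,u0f,sgn):
    out=[]
    for v in rows:
        u=np.arange(180,275);q=sat[v,u]>60;i=np.flatnonzero(q);i=i[0] if sgn<0 else i[-1]
        j=i+sgn;out.append(u[i]+sgn*(sat[v,u[i]]-60)/(sat[v,u[i]]-sat[v,u[j]]))
    return np.array(out)
rows=np.arange(178,254);yaw(t,rows,edge(rows,0,-1),.067)
rows=np.arange(186,260);yaw(t,rows,edge(rows,0,1),.067)
```

```text
82.1607370878776 115 120 rms 0.12194829131507406 tray x [0.1451 0.1466]
82.03613087556715 76 76 rms 0.11837647378178343 tray x [0.1488 0.1502]
82.07521727216788 74 74 rms 0.10172463568283495 tray x [-0.0287 -0.0274]
```

The rack and rim are parallel within about 0.1°, so it's flush.

```bash
python3 -c "
from rig import bot
print(bot.hand_in())"
```

```text
the job is handed in; nothing more can be done
None
```

The rack was tipped onto its feet with its holes up and pushed flush against the far rim (parallel within about 0.1° in the top view); the cup, caps and pad look unmoved in the last picture, and I handed the job in at about 9 s of robot time.

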